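# Check the comparator beam and set its damper screw

## Robot

A 7-joint arm with a two-finger parallel gripper is mounted at the origin on the work surface. World frame = base frame: x ahead of the robot, y to its left, z up, the work surface at z = 0. Lengths are in mm, angles in rad, forces in N, time in s.
With the tool pointing down it reaches from about 400 to 875 mm from the base axis. Payload 4.4 kg.
Tool frame: the origin (TCP) lies on the centre line of the jaws, within the pads' length; the fingertips stand 19 mm ahead of it and the grasp point (between the pads) is the TCP; z points along the fingers, y is the line along which they close (so a half turn about z gives the same grasp; the last joint's range is limited). The gripper opens to 85 mm and grips with 20 to 120 N. Pads are 22 mm wide; open, the fingers measure 114 mm over their backs; the gripper's body (76 mm by 85 mm) begins 54 mm behind the grasp point. The pads swing forward as they close: fully open they stand 13 mm farther back than shut.
Start: joints at [-1.219, 0.628, 0.038, 1.517, -0.027, 0.996, -0.02], TCP at [263.717, 594.113, 250.313] pointing down, gripper open.
Joint ranges: [-3.06, 3.06], [-0.37, 2.12], [-1.25, 1.32], [0.18, 2.47], [-1.1, 4.24], [0.23, 1.98], [-2.94, 2.94]. Speed limits (rad/s): [2.57, 2.57, 3.14, 3.14, 3.14, 3.14, 3.14].

## Interface

Orientations are given as [roll, pitch, yaw] about the fixed x, y, z axes, in that order (R = Rz(yaw) Ry(pitch) Rx(roll)).
In Python, from cell import ctrl, viewer, silhouettes gives the robot as it stands.
- The arm moves only by the shell command python3 -m creep 'ROWS'. ROWS is JSON, a list of rows, each an object with "jaw": the gripper command: -1 is shut, 1 is fully open, values between are in proportion; "xyz": the shift along the tool's x, y, z in mm, a list of three; "angular": the turn, a rotation vector about the tool's x, y, z in rad, a list of three. In form: [{"jaw": jaw, "xyz": [tx, ty, tz], "angular": [rx, ry, rz]}, ...]. A call has 1 to 12 rows; each row is the pose to reach, as a shift and turn from the pose commanded when the call began, along the tool's axes at that moment; what a row does not reach only later rows make up. A row lasts 1/8 s, in which the tool goes at most 62.5 mm and 10.7 degrees, less where a joint would pass 70% of its speed; a pose out of reach is approached as far as the arm can. A call with a gripper value outside its range is refused whole. The fingers move at their own pace and stop on an object; the grip force is fixed at half the most. Time passes only in rows, so rows that repeat a pose let the fingers close. It gives the time, the measured TCP pose, the force, the opening and the grip force at its end, in the units of the state.
- ctrl.read_state(): the state, without advancing time (a new reading comes with each control period).
- viewer.get_image(name): name is "side" or "top"; returns (picture, depth): 400x640x3 uint8, red, green, blue; 400x640 float32, mm along the optical axis (not along the pixel's ray), 0 where there is no reading.
- viewer.camera_model(name): a dict with "fx", "fy", "cx", "cy" (pixels), "dist" ([k1, k2, p1, p2, k3] as OpenCV has them; the pictures are not rectified), "T" (4x4, takes a point from camera to world coordinates). Camera axes: x right, y down, z forward; pixel columns grow to the right and rows downward; lengths in mm; the calibration is good to about 2 mm. A picture is of the moment at which its call begins. camera_model takes no time and is no camera call.
- ctrl.finish_job(): hands the job in; it is judged then, once.
Trained networks look in the newest picture that a camera, given by its name, has taken for a name from the list of things; names that differ only in an ending like _2 or _b are one class to them, and where a whole thing is asked for, a point or a joint stands for the part that bears it (a point fixed in the world has none). Each returns a list of dicts, best first, with "score" (0 to 1); they miss things now and then, are a little off and sometimes report something else, mostly with a low value. They report only what shows in the picture. A call takes as long as a camera call.
- silhouettes(camera, target): "pixels" (400x640 bool, what is visible of it) and "xy" ([column, row] in pixels, amid what is visible of it).
The state is a dict: "clock": time; "qpos": joint angles; "qd": joint speeds; "tau": joint torques, N m; "eef_pos": TCP position; "tool_rot": TCP orientation; "force": force on the tool from outside, world axes, zero at the start; "torque": the same for the moment, N m; "width": finger opening in mm; "gripper_force": force on a finger pad.
Only numpy, scipy, OpenCV 4.12 (cv2) and the standard library are available. Lean on these libraries where they do the work, as an engineer would, in place of code of your own. Each camera call takes 0.05 s, during which the arm holds its last target. There are 200 camera calls.

## Task

On the beam comparator, swing the red-knobbed arrest lever fully over to release the beam and let it tip, then swing the lever fully back to arrest it again. After that, turn the orange wing-headed damper screw clockwise until it seats, back it off a quarter turn, and finish still gripping the screw's head at that setting, so that its lock ring can be tightened. Do not touch the beam, and leave the other things on the bench undisturbed.

Things in the scene. Friction and masses are not known exactly. Their poses are not given: they have to be found in the camera images.
- comparator: Beam comparator, fixed: white base 150 (x) by 370 (y) by 20 mm; origin under its centre, x away from the robot at yaw 0. Along its y axis, in mm: arrest lever y -150; its bearing block y -122, top 66 above the bench; beam on steel pillars y 0, tops 95; damper pot y 85; blue valve block, 46 square, y 148, top 95, with a collar to 101 and the damper screw on it.
- arrest_lever (a joint): Steel rod with a red ball, swinging in the comparator's x-z plane about an axle at its x 0, y -150, z 49 mm; ball centre 85 mm from the axle. 0 rad = arrested, leaning 0.6 rad from upright to +x; 1.2 rad = released, leaning 0.6 rad to -x; stops at both ends. Stays where left; under 2 N at the ball moves it.
- lever_knob (a point): The red ball at the lever's end, 22 mm in diameter; the point is its centre. Can be gripped from above with the fingers closing along the comparator's y, and then pivots between the fingers as the lever swings.
- beam (a joint): Tilt of the beam: 0 = level (arrested); about 0.085 rad = released, its -y arm tipped down onto the lowered arrest cam. It follows the arrest lever's cam by its own weight.
- beam_bar: The aluminium beam, 16 x 210 x 16 mm, long along the comparator's y; origin at its pivot, 80 mm above the bench. Not to be touched.
- damper_screw (a joint): Damper screw, vertical axis. 0 = seated (hard stop), grows as it is unscrewed (counter-clockwise seen from above); a quarter turn is 1.571 rad. It starts 0.8 to 2.3 rad from its seat, stays where it is left and takes about 0.06 N m to turn. It does not rise or fall noticeably.
- wing_head: Orange wing head of the damper screw: bar 50 mm long (its x), 12 mm thick (its y: grip across this), 26 mm tall; origin at its centre on the screw's axis, 136 mm above the bench. Its +x end is black: it points along the comparator's +x when seated, along the comparator's +y when unscrewed a quarter turn.
- brass_weight: Bystander: brass weight, 26 mm wide, 31 mm tall, standing on the comparator's base plate; origin at the centre of its underside.
- petri_dish: Bystander: closed clear petri dish, 90 mm wide, 12 mm tall; origin at the centre of its underside.
- slide_box: Bystander: blue slide box, 90 x 45 x 30 mm; origin at the centre of its underside.
- lens_can: Bystander: black lens canister, 38 mm wide, 45 mm tall; origin at the centre of its underside.
- sample_jar: Bystander: small sample jar, 44 mm wide, 60 mm tall; origin at the centre of its underside.
- reagent_bottle: Bystander: reagent bottle with blue cap, 60 mm wide, 140 mm tall; origin at the centre of its underside.

How it is judged:
By the outcome, as a careful person would: the job done as asked, in the order asked, and still so for the second after the job is handed in, while the arm keeps its last pose, push and grip.
It also fails if it takes over 54 s, if anything falls off the work surface, if the arm or the gripper's body presses on something with over 40 N, if the wrist force passes 120 N, or if a joint passes its speed limit or range.

## Working session

There is one attempt and no reset: what is moved stays moved. The work goes in short steps, Python scripts to look and compute and a shell command to move; the robot and the scene stay as the last step left them, time stands still between calls to the robot, and variables do not carry over. Pictures are saved under pics/ and viewed, at most 10 in all, crops included, and the job is handed in when it is done.

```bash
ls; mkdir -p pics; cat > h.py <<'E'
import numpy as np, cv2
from cell import ctrl, viewer, silhouettes
def pts(cam, mask, depth):
    m=viewer.camera_model(cam); v,u=np.nonzero(mask&(depth>0)); z=depth[v,u]
    K=np.array([[m['fx'],0,m['cx']],[0,m['fy'],m['cy']],[0,0,1]])
    n=cv2.undistortPoints(np.c_[u,v].astype(float).reshape(-1,1,2),K,np.array(m['dist'])).reshape(-1,2)
    P=np.c_[n*z[:,None],z,np.ones(len(z))]
    return (P@np.array(m['T']).T)[:,:3]
E
python3 - <<'E'
from h import *
print(ctrl.read_state())
for c in('side','top'):
    im,d=viewer.get_image(c); cv2.imwrite(f'pics/{c}0.png',im[:,:,::-1])
    print(c,np.round(viewer.camera_model(c)['T'],2).tolist())
    for n in('comparator','lever_knob','wing_head','beam_bar','brass_weight','reagent_bottle','sample_jar','lens_can','slide_box','petri_dish'):
        for r in silhouettes(c,n)[:1]:
            p=pts(c,r['pixels'],d); print(n,round(r['score'],2),r['xy'],np.median(p,0).round(),p.min(0).round(),p.max(0).round())
E
```

```text
pics
{'clock': 0.0, 'qpos': array([-1.21881516,  0.62929763,  0.03845113,  1.51838633, -0.02698771,
        0.99631984, -0.0200346 ]), 'qd': array([-4.45740509e-04, -9.40058493e-04, -8.17741330e-05, -1.53866409e-03,
       -2.07141729e-03,  1.15674852e-03, -1.58183631e-03]), 'tau': array([ 9.30568058e-04, -5.63389993e+01,  1.22667264e+00, -1.93449247e+01,
        1.10585382e-02,  1.05439566e-02, -1.01873854e-05]), 'eef_pos': array([263.46395264, 593.55261595, 249.41480911]), 'tool_rot': array([-3.13970015e+00,  3.87882972e-05,  2.72377578e+00]), 'force': array([-0.04846152,  0.79405063, -0.4142942 ]), 'torque': array([ 0.05589557, -0.02917069,  0.01131297]), 'gripper_force': 0.0, 'width': 85.57792735064939}
side [[-0.65, -0.43, 0.63, 118.07], [-0.76, 0.34, -0.55, 497.22], [0.02, -0.84, -0.55, 554.06], [0.0, 0.0, 0.0, 1.0]]
comparator 0.93 [320.9, 249.3] [546. 137.  21.] [ 489. -254.   -3.] [778. 265. 151.]
lever_knob 0.61 [370.2, 190.7] [597. -68.  82.] [ 554. -222.   -2.] [733. -49. 133.]
wing_head 0.91 [270.3, 232.1] [561. 230. 139.] [554. 110.  -1.] [735. 253. 151.]
beam_bar 0.82 
[... 756 characters left out ...]
[644. 280. 152.]
lever_knob 0.59 [366.9, 214.2] [592. -71.  72.] [559. -87.  15.] [625. -55. 134.]
wing_head 0.7 [240.5, 214.1] [567. 223. 149.] [558. 201. 102.] [577. 250. 152.]
brass_weight 0.66 [419.5, 225.9] [ 561. -209.   13.] [ 516. -256.   -3.] [ 609. -166.   19.]
reagent_bottle 0.57 [208.6, 151.8] [727. 315.  95.] [706. 297.   5.] [765. 351. 145.]
sample_jar 0.55 [209.3, 202.4] [603. 323.  59.] [585. 309.   2.] [631. 352.  66.]
lens_can 0.67 [418.0, 228.2] [ 560. -209.   13.] [ 516. -253.   -1.] [ 605. -166.   19.]
slide_box 0.62 [348.2, 163.7] [730. -22.  30.] [693. -71.  -0.] [769.  26.  39.]
petri_dish 0.63 [419.5, 228.3] [ 562. -209.   13.] [ 519. -253.   -2.] [ 603. -166.   19.]
```

```bash
python3 - <<'E'
from h import *
for c in('side','top'):
    im,d=viewer.get_image(c)
    full=pts(c,np.ones(d.shape,bool),d); col=im[d>0].astype(int)
    x,y,z=full.T
    ok=(x>440)&(x<700)&(y>-160)&(y<300)
    hsv=cv2.cvtColor(im,cv2.COLOR_RGB2HSV)[d>0].astype(int)
    base=ok&(z>14)&(z<27)&(hsv[:,1]<60)&(hsv[:,2]>120)
    print(c,'base',base.sum(),cv2.minAreaRect(full[base][:,:2].astype(np.float32)))
    red=ok&((hsv[:,0]<6)|(hsv[:,0]>174))&(hsv[:,1]>150)&(z>60)
    p=full[red]; print('red',len(p),np.median(p,0),p.min(0),p.max(0))
    if len(p)>5:
        A=np.c_[2*p,np.ones(len(p))]; # sphere fit with fixed r -> linear
        print('sph',np.linalg.lstsq(A,(p**2).sum(1),rcond=None)[0][:3])
    top=ok&(z>143)&(z<156)
    p=full[top&(y>170)]; print('wing',len(p),cv2.minAreaRect(p[:,:2].astype(np.float32)),p[:,2].mean())
    b=p[hsv[top&(y>170)][:,2]<90]; print('black',len(b),b.mean(0) if len(b) else '')
    bar=ok&(z>84)&(z<92)&(y>-40)&(y<180)
    print('bar',cv2.fitLine(full[bar][:,:2].astype(np.float32),cv2.DIST_HUBER,0,.01,.01).ravel())
t=cv2.imread('pics/top0.png'); s=cv2.imread('pics/side0.png')
cv2.imwrite('pics/c1.png',np.vstack([cv2.resize(t[120:290,170:470],(800,453))]))
cv2.imwrite('pics/c2.png',cv2.resize(s[130:340,150:470],(800,525)))
E
```

```text
side base 4466 ((565.5628662109375, 79.88459014892578), (150.0288543701172, 369.7149658203125), 0.5281506776809692)
red 43 [609.53286361 -64.2080504  124.6868414 ] [528.16662155 -71.745696    64.14141003] [618.28675079  81.81708764 131.18047788]
sph [557.49791669  11.61389481 128.56996704]
wing 167 ((565.4356079101562, 228.4183807373047), (48.666107177734375, 14.245845794677734), 77.31867980957031) 147.59466749964724
black 52 [566.96070373 246.01672903 147.76645284]
bar [ 1.1935980e-02 -9.9992877e-01  5.6475433e+02  8.6274162e+01]
top base 5336 ((568.2970581054688, 80.06732940673828), (146.827880859375, 367.821044921875), 0.719415545463562)
red 44 [615.16523635 -70.89439414 129.78539579] [606.49888485 -79.12207796 123.69673955] [622.54133428 -63.30065903 134.09682555]
sph [615.27089004 -71.39535517 125.67569555]
wing 123 ((568.7225341796875, 226.00396728515625), (50.6297607421875, 12.023538589477539), 78.40758514404297) 149.34627077088268
black 42 [571.30270391 235.72067802 149.2835576 ]
bar [ 3.2003323e-04 -9.9999994e-01  5.6783765e+02  7.6699455e+01]
```

View pics/c1.png

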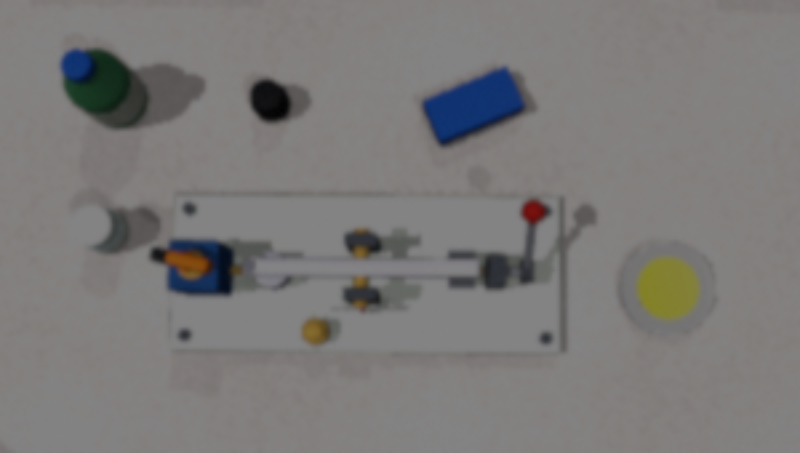

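View pics/c2.png

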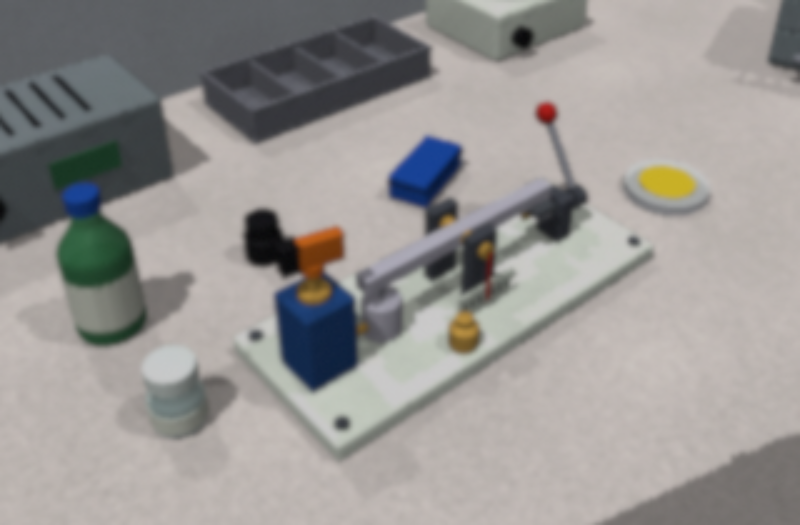

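The pictures match the numbers. In the enlarged top view the red ball is at (533,211), the beam runs y≈267, and the orange wing is at (190,265) with its black end to the left (world +y). The arm isn't in the way. That puts the comparator at about (567,79) with yaw ≈ 0.01, the knob at (615,-71,119), and the screw about 1.36 rad from its seat.

```bash
R='{"jaw":0.2,"xyz":[-591,-464.6,49],"angular":[0,0,-0.42]}'; unset R
python3 -m creep '[{"jaw":0.2,"xyz":[-591,-465,49],"angular":[0,0,-0.42]},{"jaw":0.2,"xyz":[-591,-465,49],"angular":[0,0,-0.42]},{"jaw":0.2,"xyz":[-591,-465,49],"angular":[0,0,-0.42]},{"jaw":0.2,"xyz":[-591,-465,49],"angular":[0,0,-0.42]},{"jaw":0.2,"xyz":[-591,-465,49],"angular":[0,0,-0.42]},{"jaw":0.2,"xyz":[-591,-465,49],"angular":[0,0,-0.42]},{"jaw":0.2,"xyz":[-591,-465,49],"angular":[0,0,-0.42]},{"jaw":0.2,"xyz":[-591,-465,49],"angular":[0,0,-0.42]},{"jaw":0.2,"xyz":[-591,-465,49],"angular":[0,0,-0.42]},{"jaw":0.2,"xyz":[-591,-465,49],"angular":[0,0,-0.42]},{"jaw":0.2,"xyz":[-591,-465,49],"angular":[0,0,-0.42]},{"jaw":0.2,"xyz":[-591,-465,49],"angular":[0,0,-0.42]}]'
cat >> h.py <<'E'
from scipy.spatial.transform import Rotation as Rt
def to(xyz,yaw):
    s=ctrl.read_state(); R=Rt.from_euler('xyz',s['tool_rot'])
    T=Rt.from_euler('xyz',[np.pi,0,yaw])
    print('clk',s['clock'],'at',s['eef_pos'].round(1),s['tool_rot'].round(3),'F',s['force'].round(1),'w',round(s['width'],1),
     'xyz',R.inv().apply(np.array(xyz)-s['eef_pos']).round(1),'ang',(R.inv()*T).as_rotvec().round(3))
E
python3 -c "
from h import *
to([615,-71,121],np.pi+.01)"
```

```text
clock: 2.7
eef_pos: [614.5, -69.4, 201.6]
tool_rot: [3.141, 0.001, -3.139]
force: [0.6, 1.2, 0.9]
width: 51.3
gripper_force: 0.0
clk 2.7 at [614.5 -69.4 201.6] [ 3.141e+00  1.000e-03 -3.139e+00] F [0.6 1.2 0.9] w 51.3 xyz [-0.5 -1.7 80.6] ang [ 0.     0.001 -0.008]
```

```bash
python3 -m creep '[{"jaw":0.2,"xyz":[-0.5,-1.5,45],"angular":[0,0,-0.008]},{"jaw":0.2,"xyz":[-0.5,-1.5,81],"angular":[0,0,-0.008]},{"jaw":0.2,"xyz":[-0.5,-1.5,81],"angular":[0,0,-0.008]},{"jaw":0.2,"xyz":[-0.5,-1.5,81],"angular":[0,0,-0.008]}]'
python3 - <<'E'
from h import *
for c in('side','top'):
    im,d=viewer.get_image(c); s=im[130:260,300:440] if c=='side' else im[150:280,310:450]
    cv2.imwrite(f'pics/{c}1.png',cv2.resize(s[:,:,::-1],(560,520)))
E
```

```text
clock: 3.2
eef_pos: [615.0, -68.8, 121.8]
tool_rot: [-3.142, 0.002, -3.131]
force: [-0.1, 0.5, 0.9]
width: 51.1
gripper_force: 0.0
```

View pics/side1.png

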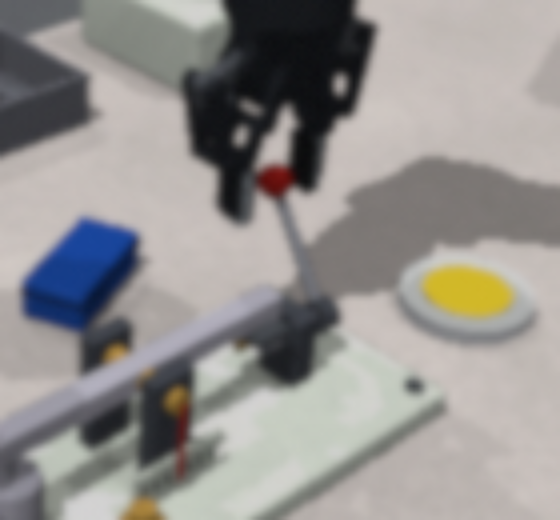

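The ball, at (275,180) in the crop, is between the two fingers. I'll close on it.

```bash
python3 -m creep '[{"jaw":-1,"xyz":[0,-1,0],"angular":[0,0,0]},{"jaw":-1,"xyz":[0,-1,0],"angular":[0,0,0]},{"jaw":-1,"xyz":[0,-1,0],"angular":[0,0,0]},{"jaw":-1,"xyz":[0,-1,0],"angular":[0,0,0]},{"jaw":-1,"xyz":[0,-1,0],"angular":[0,0,0]}]'
python3 - <<'E'
import numpy as np
for t in np.linspace(0,1.2,9): 
    a=.6-t; print(round(t,2), 'tx',round(85*(np.sin(.6)-np.sin(a)),1),'tz',round(-85*(np.cos(a)-np.cos(.6)),1))
E
```

```text
clock: 3.92
eef_pos: [615.6, -71.7, 121.6]
tool_rot: [-3.14, 0.004, -3.132]
force: [2.7, -5.7, 5.2]
width: 18.8
gripper_force: 58.6
0.0 tx 0.0 tz -0.0
0.15 tx 11.0 tz -6.4
0.3 tx 22.9 tz -11.1
0.45 tx 35.3 tz -13.9
0.6 tx 48.0 tz -14.8
0.75 tx 60.7 tz -13.9
0.9 tx 73.1 tz -11.1
1.05 tx 85.0 tz -6.4
1.2 tx 96.0 tz -0.0
```

```bash
python3 -m creep '[{"jaw":-1,"xyz":[11,-1,-6.4],"angular":[0,0,0]},{"jaw":-1,"xyz":[23,-1,-11],"angular":[0,0,0]},{"jaw":-1,"xyz":[35,-1,-14],"angular":[0,0,0]},{"jaw":-1,"xyz":[48,-1,-15],"angular":[0,0,0]},{"jaw":-1,"xyz":[61,-1,-14],"angular":[0,0,0]},{"jaw":-1,"xyz":[73,-1,-11],"angular":[0,0,0]},{"jaw":-1,"xyz":[85,-1,-6.4],"angular":[0,0,0]},{"jaw":-1,"xyz":[96,-1,0],"angular":[0,0,0]},{"jaw":-1,"xyz":[99,-1,2],"angular":[0,0,0]},{"jaw":-1,"xyz":[99,-1,2],"angular":[0,0,0]},{"jaw":-1,"xyz":[99,-1,2],"angular":[0,0,0]}]'
python3 - <<'E'
from h import *
im,d=viewer.get_image('side')
cv2.imwrite(f'pics/side2.png',cv2.resize(im[130:320,240:440][:,:,::-1],(632,600)))
E
```

```text
clock: 5.3
eef_pos: [515.7, -72.0, 118.6]
tool_rot: [3.142, 0.001, -3.131]
force: [-0.2, 0.3, -0.1]
width: -0.2
gripper_force: 0.0
```

View pics/side2.png

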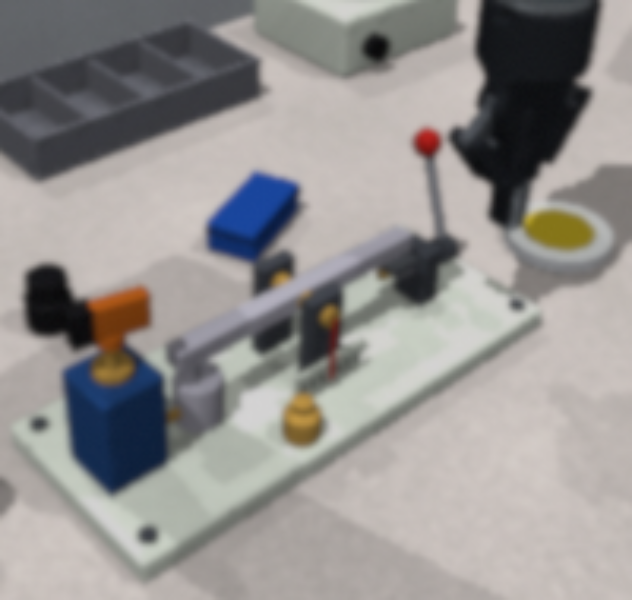

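The picture shows the fingers slipped off. The lever stands nearly upright with its ball at (428,142), and the gripper is empty to its right. I'll measure the ball again.

```bash
cat >> h.py <<'E'
from scipy.optimize import least_squares
def ball():
    out=[]
    for c in('side','top'):
        im,d=viewer.get_image(c); hsv=cv2.cvtColor(im,cv2.COLOR_RGB2HSV).astype(int)
        m=((hsv[...,0]<6)|(hsv[...,0]>174))&(hsv[...,1]>150)
        n,l,st,ce=cv2.connectedComponentsWithStats(m.astype(np.uint8)); 
        for i in range(1,n):
            p=pts(c,l==i,d)
            if len(p)<8: continue
            q=np.median(p,0)
            if not(480<q[0]<660 and -110<q[1]<-30 and q[2]>90): continue
            cam=np.array(viewer.camera_model(c)['T'])[:3,3]; v=(q-cam)/np.linalg.norm(q-cam)
            r=least_squares(lambda x:np.linalg.norm(p-x,axis=1)-11,q+8*v,loss='soft_l1').x
            mm=viewer.camera_model(c); K=np.array([[mm['fx'],0,mm['cx']],[0,mm['fy'],mm['cy']],[0,0,1]])
            u=cv2.undistortPoints(np.array([[ce[i]]]),K,np.array(mm['dist'])).ravel()
            w=np.array(mm['T'])[:3,:3]@np.r_[u,1]; out.append((cam,w/np.linalg.norm(w)))
            print(c,len(p),'ball fit',r.round(1),'centroid',ce[i].round(1))
    if len(out)==2:
        A=sum(np.eye(3)-np.outer(w,w) for _,w in out); b=sum((np.eye(3)-np.outer(w,w))@c for c,w in out)
        print('triangulated',np.linalg.solve(A,b).round(1))
E
python3 -c "
from h import *
ball()"
```

```text
side 39 ball fit [595.2 -69.6 129.5] centroid [374.8 174.8]
top 13 ball fit [597.2 -73.3 128.4] centroid [370.4 205.2]
triangulated [600.2 -74.4 126.6]
```

Pushing the ball with shut fingers is more reliable than gripping it. I'll go over to its +x side.

```bash
python3 -m creep '[{"jaw":-1,"xyz":[0,0,-60],"angular":[0,0,0]},{"jaw":-1,"xyz":[0,0,-75],"angular":[0,0,0]},{"jaw":-1,"xyz":[-60,0,-75],"angular":[0,0,0]},{"jaw":-1,"xyz":[-120,0,-75],"angular":[0,0,0]},{"jaw":-1,"xyz":[-120,0,-75],"angular":[0,0,0]},{"jaw":-1,"xyz":[-120,0,-40],"angular":[0,0,0]},{"jaw":-1,"xyz":[-120,0,-11],"angular":[0,0,0]},{"jaw":-1,"xyz":[-120,0,-11],"angular":[0,0,0]}]'
python3 -m creep '[{"jaw":-1,"xyz":[15,0,0],"angular":[0,0,0]},{"jaw":-1,"xyz":[30,0,0],"angular":[0,0,0]},{"jaw":-1,"xyz":[45,0,0],"angular":[0,0,0]},{"jaw":-1,"xyz":[60,0,0],"angular":[0,0,0]},{"jaw":-1,"xyz":[75,0,0],"angular":[0,0,0]},{"jaw":-1,"xyz":[90,0,0],"angular":[0,0,0]},{"jaw":-1,"xyz":[90,0,0],"angular":[0,0,0]},{"jaw":-1,"xyz":[90,0,0],"angular":[0,0,0]}]'
python3 -c "
from h import *
ball()"
```

```text
clock: 6.45
eef_pos: [632.1, -70.7, 127.1]
tool_rot: [3.141, -0.007, -3.131]
force: [-1.0, -0.3, 0.7]
width: 0.1
gripper_force: 0.0
clock: 7.45
eef_pos: [546.1, -71.8, 130.4]
tool_rot: [-3.141, 0.002, -3.131]
force: [-0.1, 1.1, -0.7]
width: 0.0
gripper_force: 0.0
side 48 ball fit [521.2 -71.9 119.9] centroid [398.8 191.8]
```

```bash
python3 -m creep '[{"jaw":-1,"xyz":[2,0,0],"angular":[0,0,0]},{"jaw":-1,"xyz":[2,0,0],"angular":[0,0,0]}]'
python3 -m creep '[{"jaw":-1,"xyz":[2,0,0],"angular":[0,0,0]},{"jaw":-1,"xyz":[2,0,0],"angular":[0,0,0]}]'
python3 -m creep '[{"jaw":-1,"xyz":[2,0,0],"angular":[0,0,0]},{"jaw":-1,"xyz":[2,0,0],"angular":[0,0,0]}]'
```

```text
clock: 7.8
eef_pos: [543.0, -71.7, 129.4]
tool_rot: [3.142, -0.0, -3.131]
force: [0.3, 0.1, -0.4]
width: 0.1
gripper_force: 0.0
clock: 8.05
eef_pos: [542.6, -71.7, 129.7]
tool_rot: [3.142, 0.003, -3.131]
force: [4.8, -0.4, -3.8]
width: -0.1
gripper_force: 2.3
clock: 8.3
eef_pos: [542.4, -71.6, 130.0]
tool_rot: [-3.142, 0.007, -3.131]
force: [8.1, -0.0, -4.1]
width: 0.0
gripper_force: 3.9
```

The force rose to 8 N, so the lever is on its stop. I'll lift clear, confirm the beam has tipped, and go round to the -x side.

```bash
python3 -m creep '[{"jaw":-1,"xyz":[-8,0,0],"angular":[0,0,0]},{"jaw":-1,"xyz":[-8,0,-55],"angular":[0,0,0]},{"jaw":-1,"xyz":[-8,0,-75],"angular":[0,0,0]},{"jaw":-1,"xyz":[52,0,-75],"angular":[0,0,0]},{"jaw":-1,"xyz":[62,0,-75],"angular":[0,0,0]},{"jaw":-1,"xyz":[62,0,-75],"angular":[0,0,0]}]'
cat >> h.py <<'E'
def beam():
    im,d=viewer.get_image('side'); 
    r=silhouettes('side','beam_bar')[0]; p=pts('side',r['pixels'],d)
    p=p[(abs(p[:,0]-567)<9)&(p[:,1]>-20)&(p[:,1]<180)&(p[:,2]>70)]
    b=[(y,np.percentile(p[abs(p[:,1]-y)<12,2],85).round(1)) for y in(-10,30,70,110,150) if (abs(p[:,1]-y)<12).sum()>3]
    print('beam top z',b)
    return im
E
python3 -c "
from h import *
ball()
im=beam(); cv2.imwrite('pics/side3.png',cv2.resize(im[130:320,240:440][:,:,::-1],(632,600)))"
```

```text
clock: 9.05
eef_pos: [476.2, -72.6, 204.6]
tool_rot: [-3.142, -0.001, -3.132]
force: [0.8, 0.2, 0.7]
width: 0.4
gripper_force: 0.0
side 43 ball fit [521.2 -71.3 119.7] centroid [399. 192.]
beam top z [(-10, np.float64(81.9)), (30, np.float64(84.8)), (70, np.float64(88.3)), (110, np.float64(90.9)), (150, np.float64(94.0))]
```

View pics/side3.png

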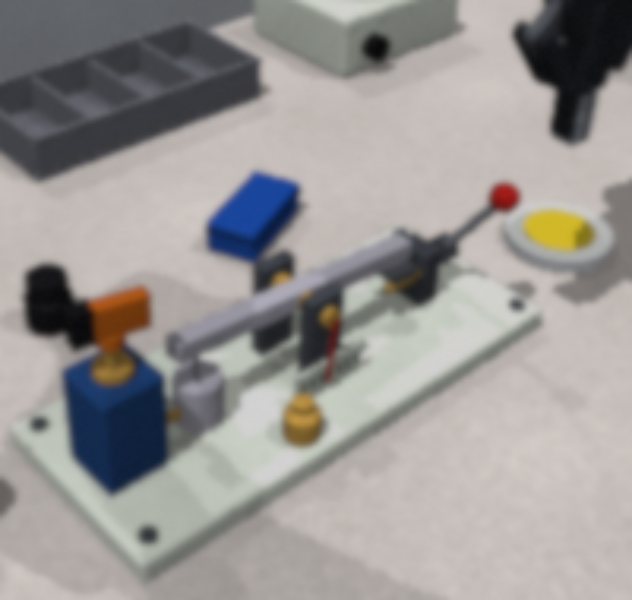

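The lever now leans fully over, with its ball at (504,197), and the beam's far end has tipped down: slope ≈ 0.08. Next I'll swing it back.

```bash
python3 -m creep '[{"jaw":-1,"xyz":[0,0,50],"angular":[0,0,0]},{"jaw":-1,"xyz":[0,0,74],"angular":[0,0,0]},{"jaw":-1,"xyz":[0,0,74],"angular":[0,0,0]},{"jaw":-1,"xyz":[-20,0,74],"angular":[0,0,0]},{"jaw":-1,"xyz":[-36,0,74],"angular":[0,0,0]},{"jaw":-1,"xyz":[-52,0,74],"angular":[0,0,0]},{"jaw":-1,"xyz":[-68,0,74],"angular":[0,0,0]},{"jaw":-1,"xyz":[-84,0,74],"angular":[0,0,0]},{"jaw":-1,"xyz":[-100,0,74],"angular":[0,0,0]},{"jaw":-1,"xyz":[-112,0,74],"angular":[0,0,0]},{"jaw":-1,"xyz":[-112,0,74],"angular":[0,0,0]},{"jaw":-1,"xyz":[-112,0,74],"angular":[0,0,0]}]'
python3 -m creep '[{"jaw":-1,"xyz":[-3,0,0],"angular":[0,0,0]},{"jaw":-1,"xyz":[-3,0,0],"angular":[0,0,0]}]'
python3 -m creep '[{"jaw":-1,"xyz":[-2,0,0],"angular":[0,0,0]},{"jaw":-1,"xyz":[-2,0,0],"angular":[0,0,0]}]'
```

```text
clock: 10.75
eef_pos: [589.0, -71.3, 130.9]
tool_rot: [-3.142, 0.0, -3.131]
force: [0.2, -0.7, -0.5]
width: -0.0
gripper_force: 0.0
clock: 11.0
eef_pos: [592.0, -71.3, 130.6]
tool_rot: [-3.142, 0.0, -3.131]
force: [-0.3, 0.3, -1.3]
width: 0.3
gripper_force: 0.0
clock: 11.25
eef_pos: [593.8, -71.2, 130.4]
tool_rot: [3.142, -0.001, -3.131]
force: [-1.6, -0.1, 0.0]
width: 0.1
gripper_force: 0.4
```

```bash
python3 -m creep '[{"jaw":-1,"xyz":[-2,0,0],"angular":[0,0,0]},{"jaw":-1,"xyz":[-2,0,0],"angular":[0,0,0]}]'
python3 -m creep '[{"jaw":-1,"xyz":[-2,0,0],"angular":[0,0,0]},{"jaw":-1,"xyz":[-2,0,0],"angular":[0,0,0]}]'
python3 -c "
from h import *
ball()"
```

```text
clock: 11.5
eef_pos: [595.4, -71.2, 130.3]
tool_rot: [3.142, -0.002, -3.131]
force: [-2.1, -0.8, 0.0]
width: 0.1
gripper_force: 1.2
clock: 11.75
eef_pos: [595.7, -71.2, 130.1]
tool_rot: [3.141, -0.005, -3.132]
force: [-6.3, 0.1, 3.0]
width: 0.4
gripper_force: 3.2
side 26 ball fit [611.1 -56.6 132.6] centroid [367.  174.3]
```

The lever is seated on its stop. I'll retreat and travel over the wing, turning as I go.

```bash
python3 -m creep '[{"jaw":-1,"xyz":[8,0,0],"angular":[0,0,0]},{"jaw":-1,"xyz":[10,0,-60],"angular":[0,0,0]},{"jaw":-1,"xyz":[10,0,-100],"angular":[0,0,0]},{"jaw":0,"xyz":[28,298,-100],"angular":[0,0,1.78]},{"jaw":0,"xyz":[28,298,-100],"angular":[0,0,1.78]},{"jaw":0,"xyz":[28,298,-100],"angular":[0,0,1.78]},{"jaw":0,"xyz":[28,298,-100],"angular":[0,0,1.78]},{"jaw":0,"xyz":[28,298,-100],"angular":[0,0,1.78]},{"jaw":0,"xyz":[28,298,-100],"angular":[0,0,1.78]},{"jaw":0,"xyz":[28,298,-100],"angular":[0,0,1.78]},{"jaw":0,"xyz":[28,298,-100],"angular":[0,0,1.78]},{"jaw":0,"xyz":[28,298,-100],"angular":[0,0,1.78]}]'
python3 -c "
from h import *
ball(); beam()
for c in('side','top'):
    im,d=viewer.get_image(c); hsv=cv2.cvtColor(im,cv2.COLOR_RGB2HSV).astype(int)
    m=(hsv[...,0]>5)&(hsv[...,0]<20)&(hsv[...,1]>120); p=pts(c,m,d)
    p=p[(p[:,2]>125)&(p[:,2]<155)&(p[:,1]>180)&(p[:,1]<270)]; print(c,len(p),p.mean(0) if len(p) else '', p.min(0) if len(p) else '',p.max(0) if len(p) else '')
to([567.5,227,140],1.37)"
```

```text
clock: 13.35
eef_pos: [567.8, 227.0, 231.0]
tool_rot: [3.139, -0.001, 1.459]
force: [-0.3, 0.9, -0.4]
width: 42.4
gripper_force: 0.0
side 31 ball fit [617.7 -70.  119. ] centroid [367.6 174.7]
top 48 ball fit [617.7 -72.2 119.4] centroid [370.  198.3]
triangulated [618.6 -73.  118.4]
beam top z [(-10, np.float64(88.5)), (30, np.float64(88.7)), (70, np.float64(88.7)), (110, np.float64(88.5)), (150, np.float64(88.4))]
side 249 [560.15427522 224.34889673 140.13263705] [555.05846751 206.07973019 125.58319625] [569.07171139 242.00960228 150.28989777]
top 97 [566.25889114 218.68380569 147.9757538 ] [558.90547479 200.84384116 125.4798894 ] [574.10811637 238.54329127 153.36608835]
clk 13.65 at [567.2 226.7 230.7] [ 3.141e+00 -1.000e-03  1.467e+00] F [ 0.5 -0.6 -0.1] w 42.5 xyz [ 0.3  0.2 90.7] ang [ 0.001 -0.001  0.097]
```

```bash
python3 -m creep '[{"jaw":0,"xyz":[0,0,40],"angular":[0,0,0.09]},{"jaw":0,"xyz":[0,0,75],"angular":[0,0,0.09]},{"jaw":0,"xyz":[0,0,95],"angular":[0,0,0.09]},{"jaw":0,"xyz":[0,0,95],"angular":[0,0,0.09]},{"jaw":-1,"xyz":[0,0,95],"angular":[0,0,0.09]},{"jaw":-1,"xyz":[0,0,95],"angular":[0,0,0.09]},{"jaw":-1,"xyz":[0,0,95],"angular":[0,0,0.09]},{"jaw":-1,"xyz":[0,0,95],"angular":[0,0,0.09]},{"jaw":-1,"xyz":[0,0,95],"angular":[0,0,0.09]}]'
python3 -c "
from h import *
s=ctrl.read_state(); print(s['torque'],s['qpos'])
im,d=viewer.get_image('side'); cv2.imwrite('pics/side4.png',cv2.resize(im[150:300,200:360][:,:,::-1],(640,600)))"
```

```text
clock: 14.78
eef_pos: [566.2, 226.9, 136.8]
tool_rot: [-3.14, -0.001, 1.375]
force: [-4.8, 0.0, 5.2]
width: 11.2
gripper_force: 59.3
[-0.04206881  0.87787107  0.0184265 ] [-0.64622684  0.73965771  0.36200354  1.74167464 -0.36892124  0.72857537
 -0.28852752]
```

View pics/side4.png

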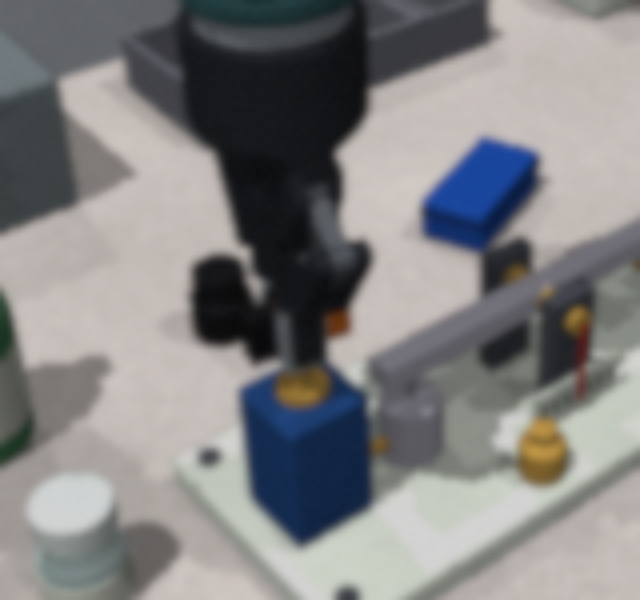

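The wing is gripped centrally, with the fingers at (300,330) in the crop. Now I'll turn it clockwise.

```bash
python3 -m creep '[{"jaw":-1,"xyz":[0,0,0],"angular":[0,0,0.16]},{"jaw":-1,"xyz":[0,0,0],"angular":[0,0,0.32]},{"jaw":-1,"xyz":[0,0,0],"angular":[0,0,0.48]},{"jaw":-1,"xyz":[0,0,0],"angular":[0,0,0.64]},{"jaw":-1,"xyz":[0,0,0],"angular":[0,0,0.80]},{"jaw":-1,"xyz":[0,0,0],"angular":[0,0,0.96]},{"jaw":-1,"xyz":[0,0,0],"angular":[0,0,1.12]},{"jaw":-1,"xyz":[0,0,0],"angular":[0,0,1.2]},{"jaw":-1,"xyz":[0,0,0],"angular":[0,0,1.2]}]'
cat > s.py <<'E'
from cell import ctrl
s=ctrl.read_state(); print('yaw',s['tool_rot'].round(3),'Tz',s['torque'].round(3),'tau7',s['tau'][6].round(3),'F',s['force'].round(1),'w',s['width'],s['gripper_force'])
E
python3 s.py
python3 -m creep '[{"jaw":-1,"xyz":[0,0,0],"angular":[0,0,0.06]},{"jaw":-1,"xyz":[0,0,0],"angular":[0,0,0.06]}]' >/dev/null; python3 s.py
python3 -m creep '[{"jaw":-1,"xyz":[0,0,0],"angular":[0,0,0.04]},{"jaw":-1,"xyz":[0,0,0],"angular":[0,0,0.04]}]' >/dev/null; python3 s.py
```

```text
clock: 15.95
eef_pos: [567.2, 225.9, 136.8]
tool_rot: [3.141, -0.001, 0.174]
force: [-2.8, -2.9, 5.4]
width: 11.2
gripper_force: 59.5
yaw [ 3.141e+00 -1.000e-03  1.740e-01] Tz [-0.291  0.566 -0.076] tau7 -0.097 F [-2.8 -2.9  5.4] w 11.164471980602583 59.53988313674927
yaw [ 3.141e+00 -1.000e-03  1.140e-01] Tz [-0.423  0.533 -0.048] tau7 -0.052 F [-2.5 -1.7  6. ] w 10.950222867525275 59.562073945999146
yaw [ 3.141e+00 -1.000e-03  7.300e-02] Tz [-0.405  0.606 -0.114] tau7 -0.012 F [-3.9 -2.9  5.3] w 11.219203696394318 59.70452427864075
```

```bash

python3 -m creep '[{"jaw":-1,"xyz":[0,0,0],"angular":[0,0,0.04]},{"jaw":-1,"xyz":[0,0,0],"angular":[0,0,0.04]}]' >/dev/null; python3 s.py
python3 -m creep '[{"jaw":-1,"xyz":[0,0,0],"angular":[0,0,0.03]},{"jaw":-1,"xyz":[0,0,0],"angular":[0,0,0.03]}]' >/dev/null; python3 s.py
python3 -m creep '[{"jaw":-1,"xyz":[0,0,0],"angular":[0,0,0.03]},{"jaw":-1,"xyz":[0,0,0],"angular":[0,0,0.03]}]' >/dev/null; python3 s.py
python3 -m creep '[{"jaw":-1,"xyz":[0,0,0],"angular":[0,0,0.03]},{"jaw":-1,"xyz":[0,0,0],"angular":[0,0,0.03]}]' >/dev/null; python3 s.py
```

```text
yaw [ 3.141e+00 -1.000e-03  3.300e-02] Tz [-0.469  0.678 -0.068] tau7 -0.013 F [-3.5 -2.8  7.1] w 10.673772573990377 59.708760380744934
yaw [ 3.141e+00 -1.000e-03  4.000e-03] Tz [-0.512  0.622  0.166] tau7 -0.213 F [-4.1 -2.9  6.3] w 11.225074039128428 59.682528376579285
yaw [ 3.141e+00 -1.000e-03 -2.300e-02] Tz [-0.597  0.613  0.854] tau7 -0.9 F [-2.4 -3.6  6.9] w 10.971256348470163 60.836191177368164
yaw [ 3.14e+00 -1.00e-03 -5.10e-02] Tz [-0.618  0.663  1.383] tau7 -1.408 F [-3.3 -3.3  6.5] w 11.408122397172814 68.3421277999878
```

The torque climbs from yaw ≈ 0.01, so the screw is seated there, which matches the comparator's yaw. Now I'll back off a quarter turn, to yaw ≈ 1.583.

```bash

python3 -m creep '[{"jaw":-1,"xyz":[0,0,0],"angular":[0,0,-0.06]},{"jaw":-1,"xyz":[0,0,0],"angular":[0,0,-0.06]}]' >/dev/null; python3 s.py
python3 -m creep '[{"jaw":-1,"xyz":[0,0,0],"angular":[0,0,-0.16]},{"jaw":-1,"xyz":[0,0,0],"angular":[0,0,-0.32]},{"jaw":-1,"xyz":[0,0,0],"angular":[0,0,-0.48]},{"jaw":-1,"xyz":[0,0,0],"angular":[0,0,-0.64]},{"jaw":-1,"xyz":[0,0,0],"angular":[0,0,-0.8]},{"jaw":-1,"xyz":[0,0,0],"angular":[0,0,-0.96]},{"jaw":-1,"xyz":[0,0,0],"angular":[0,0,-1.12]},{"jaw":-1,"xyz":[0,0,0],"angular":[0,0,-1.28]},{"jaw":-1,"xyz":[0,0,0],"angular":[0,0,-1.44]},{"jaw":-1,"xyz":[0,0,0],"angular":[0,0,-1.572]},{"jaw":-1,"xyz":[0,0,0],"angular":[0,0,-1.572]},{"jaw":-1,"xyz":[0,0,0],"angular":[0,0,-1.572]}]'; python3 s.py
python3 - <<'E'
from h import *
im,d=viewer.get_image('side'); cv2.imwrite('pics/side5.png',cv2.resize(im[110:300,200:440][:,:,::-1],(760,600)))
ball(); beam()
for c in('side','top'):
    im,d=viewer.get_image(c); p=pts(c,np.ones(d.shape,bool),d); hsv=cv2.cvtColor(im,cv2.COLOR_RGB2HSV)[d>0].astype(int)
    for n,m in(('orange',(hsv[:,0]>5)&(hsv[:,0]<20)&(hsv[:,1]>120)),('black',hsv[:,2]<60)):
        q=p[m&(p[:,2]>126)&(p[:,2]<152)&(abs(p[:,0]-567)<25)&(abs(p[:,1]-227)>13)&(abs(p[:,1]-227)<30)]
        if len(q): print(c,n,len(q),np.median(q,0).round(1))
E
```

```text
yaw [ 3.141e+00 -1.000e-03  5.000e-03] Tz [-0.553  0.589  0.243] tau7 -0.109 F [-3.1 -2.6  5.5] w 11.252031718771711 59.660019278526306
clock: 19.2
eef_pos: [566.0, 227.0, 136.8]
tool_rot: [-3.14, -0.001, 1.576]
force: [-5.3, 0.7, 8.2]
width: 11.3
gripper_force: 59.9
yaw [-3.140e+00 -1.000e-03  1.576e+00] Tz [-0.101  1.074  0.053] tau7 -0.048 F [-5.3  0.7  8.2] w 11.328633819908118 59.9263733625412
side 35 ball fit [616.  -70.8 118.9] centroid [367.6 174.9]
top 46 ball fit [617.7 -72.4 119.3] centroid [369.4 198.3]
triangulated [618.3 -71.9 118.7]Traceback (most recent call last):
  File "<stdin>", line 3, in <module>
  File "h.py", line 38, in beam
    r=silhouettes('side','beam_bar')[0]; p=pts('side',r['pixels'],d)
      ~~~~~~~~~~~~~~~~~~~~~~~~~~~~~~^^^
IndexError: list index out of range
```

View pics/side5.png

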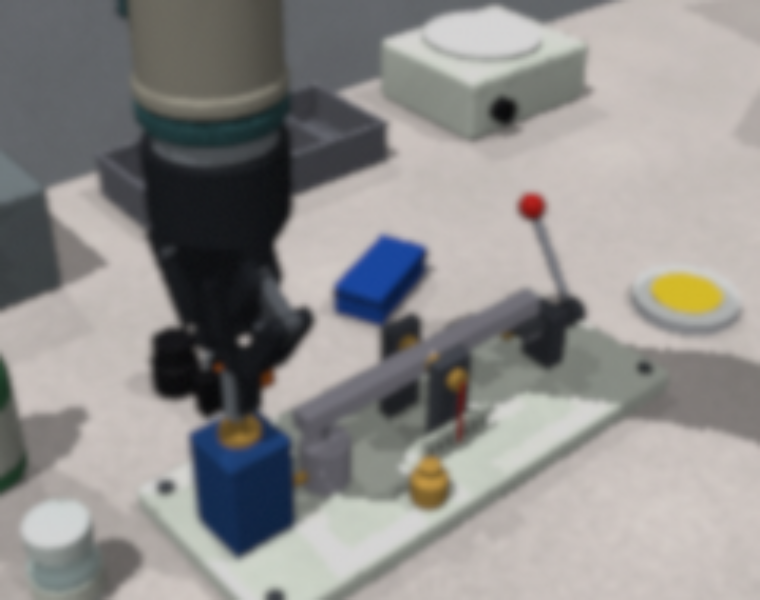

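The lever ball is back at the arrested end, (531,206), the beam is level, and the fingers hold the wing with its black end toward +y. The torque matched at the same angle before and after seating, so the grip didn't slip. I'll make one small trim of 0.008 rad and hand in.

```bash

python3 -m creep '[{"jaw":-1,"xyz":[0,0,0],"angular":[0,0,-0.008]},{"jaw":-1,"xyz":[0,0,0],"angular":[0,0,-0.008]},{"jaw":-1,"xyz":[0,0,0],"angular":[0,0,-0.008]}]'; python3 -c "
from cell import ctrl
print(ctrl.finish_job())"
```

```text
clock: 19.82
eef_pos: [566.0, 227.0, 136.8]
tool_rot: [-3.14, -0.001, 1.584]
force: [-5.3, -0.5, 8.6]
width: 11.3
gripper_force: 59.9
the job is handed in; nothing more can be done
None
```

The job is handed in at 19.8 s: the beam was released, tipped and arrested again, then the damper screw was seated, backed off a quarter turn and is still gripped. My first grip on the lever knob slipped off, so I pushed the lever to both stops with shut fingers instead.

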